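# Reference reading: clip on the white reference and hold the lamp shutter half open

## Robot

A 6-joint arm with a two-finger parallel gripper is mounted at the origin on the work surface. World frame = base frame: x ahead of the robot, y to its left, z up, the work surface at z = 0. Lengths are in m, angles in rad, forces in N, time in s.
With the tool pointing down it reaches from about 0.375 to 0.9 m from the base axis. Payload 3.1 kg.
Tool frame: the origin (TCP) lies at the very end of the fingers, on their centre line; the grasp point (between the pads) lies 19 mm behind it (manip.pinch_z is the distance from the TCP to the grasp point, in m); z points along the fingers, y is the line along which they close (so a half turn about z gives the same grasp; the last joint's range is limited). The gripper opens to 85 mm and grips with 20 to 120 N. Pads are 22 mm wide; open, the fingers measure 114 mm over their backs; the gripper's body (76 mm by 85 mm) begins 54 mm behind the grasp point. The pads swing forward as they close: fully open they stand 13 mm farther back than shut.
Start: joints at [-1.464, 0.527, 1.433, -0, 1.181, -0.178], TCP at [0.176, -0.6, 0.231] pointing down, gripper open.
Joint ranges: [-3.08, 3.08], [-0.75, 2.2], [0.22, 2.44], [-1.43, 4.57], [0, 2.65], [-2.85, 2.85]. Speed limits (rad/s): [2.79, 2.79, 3.14, 3.14, 3.14, 3.14].

## Interface

Orientations are given as a unit quaternion [x, y, z, w].
In Python, from station import manip gives the robot as it stands.
- The arm moves only by the tool servo_tool, never from a script. Its argument "commands" is one flat list of numbers, 7 for each row, row after row: the shift along the tool's x, y, z each as a share of 500 mm, from -1 to 1, then the turn, a rotation vector about the tool's x, y, z each as a share of 360 degrees, from -1 to 1, then the opening, from -1 (shut) to 1 (fully open). In form: [dx, dy, dz, rx, ry, rz, claw, dx, dy, dz, rx, ry, rz, claw, ...]. A call has 1 to 12 rows; each row shifts and turns the commanded pose from where the row before left it, along the tool's axes as they then stand; what a row does not reach is not made up. A row lasts 1/12 s, in which the tool goes at most 41.7 mm and 7.16 degrees, less where a joint would pass 70% of its speed; a pose out of reach is approached as far as the arm can. A call with a number of a shift or a turn outside -1 to 1 is refused whole. A call with a gripper value outside its range is refused whole. The fingers move at their own pace and stop on an object; "force" is the grip in N (left out, the last holds). Time passes only in rows, so rows that do not move let the fingers close. It gives the time, the measured TCP pose, the force, the opening and the grip force at its end, in the units of the state.
- manip.sense(): the state, without advancing time (a new reading comes with each control period).
- manip.snapshot(name): name is "scene" or "top"; returns a dict with "img" (420x560x3 uint8, red, green, blue), "mtx" (3x3 intrinsics, pixels), "world_to_cam" (4x4, takes a point from world to camera coordinates). Camera axes: x right, y up, looking along -z (the intrinsics and any distortion apply to the point x, -y, -z); pixel columns grow to the right and rows downward; lengths in m; the calibration is good to about 2 mm. A picture is of the moment at which its call begins. There is no depth.
- manip.sign_off(): hands the job in; it is judged then, once.
Trained networks look in a picture, given as the dict that the camera call returned (one of the last four; its "shot" number tells which), for a name from the list of things; names that differ only in an ending like _2 or _b are one class to them, and where a whole thing is asked for, a point or a joint stands for the part that bears it (a point fixed in the world has none). Each returns a list of dicts, best first, with "conf" (0 to 1); they miss things now and then, are a little off and sometimes report something else, mostly with a low value. They report only what shows in the picture. A call takes as long as a camera call. They do not tell look-alikes from the thing itself.
- manip.look_for(picture, query): "box" ([left, top, width, height] in pixels, round what is visible of it).
- manip.silhouettes(picture, query): "pixels" (420x560 bool, what is visible of it) and "box" ([left, top, width, height] in pixels, round what is visible of it).
The state is a dict: "t": time; "q": joint angles; "qd": joint speeds; "tau": joint torques, N m; "tcp_pos": TCP position; "tool_rot": TCP orientation; "force": force on the tool from outside, world axes, zero at the start; "ft_torque": the same for the moment, N m; "finger_gap": opening from 0.0 (shut) to 1.0 (fully open); "gripper_force": force on a finger pad.
Only numpy, scipy, OpenCV 4.12 (cv2) and the standard library are available. Lean on these libraries where they do the work, as an engineer would, in place of code of your own. Each camera call takes 0.05 s, during which the arm holds its last target. There are 200 camera calls.

## Task

Take the steel spring clip with the white jaw pads and clip it upright onto the middle of the top edge of the steel sample plate that stands between the lamp housing and the detector, its jaws well down over the plate, and let go of it. Then take the steel tab of the lamp's sprung shutter, slide it half-way along its travel (pointer at the long middle ridge on the housing) and hold it still there with the gripper: the program finishes while holding the shutter, without letting go. Leave everything else where it stands.

Things in the scene. Friction and masses are not known exactly. Their poses are not given: they have to be found in the camera images.
- bench: Fixed optical bench on the table. Aluminium baseboard 200 (x) x 310 (y) x 20 mm; origin at the centre of its underside, z up. At +y a grey lamp housing (x -75..75, y 70..150, top at z 110 mm); at y = -30 mm an upright steel sample plate; at -y a white detector (x -55..55, y -150..-95, top at z 105 mm).
- plate_top (a point): Middle of the top edge of the sample plate, 90 mm above the table, axes as the bench's. The plate is 80 mm long (x), 6 mm thick (y), and stands 70 mm clear above the baseboard; dark brackets at both ends (x 38..50 mm either side, 16 mm thick) reach up to 20 mm below this edge.
- clip_pivot (a point): Middle of the pivot of the spring clip (70 g, like a bulldog clip), which stands on its shut jaws: 41 mm above the table. z up from jaws to tails, x along the pivot, y across the jaws. Fixed to the -y half, so it tilts 0.35 rad when fully squeezed. Jaws 44 mm wide (x), 18-24 mm thick shut, the lowest 14 mm white pads. The 10 mm thick pivot bar meets a plate edge with the pivot 5 mm above it.
- clip_tails (a point): Where to squeeze the clip: between its two steel tails, 29 mm above the pivot. The tails (30 mm wide in x) spread like a V from 5 to 35 mm above the pivot (40 when squeezed), 46 mm apart over their outsides at the top when shut. Squeezed along y to the stop they are parallel, 20 mm over their outsides, and the jaws gape about 28 mm at the tips; takes 15 to 20 N.
- clip_jaw (a joint): Opening angle of the clip in rad: 0 shut, about 0.15 when clipped on the 6 mm plate, 0.70 squeezed to the stop. Pads lie flat on the plate at 0.15; with the pivot 10 mm above the plate's edge the jaws are well down.
- shutter_tab (a point): Grip point of the shutter's upright steel tab, 140 mm above the table; axes as the bench's. The tab is 12 mm (x) x 24 mm (y), its top 15 mm above and its foot 35 mm below this point. The lamp housing's top is 30 mm below this point and begins 6 mm to its +y side. A thin pointer blade runs from the tab to +y, 24 mm below this point.
- shutter (a joint): Shutter travel in m along the bench's +x: 0 shut (against its stop, where its spring holds it), 0.060 fully open; half is 0.030. The spring pulls it back with about 3 N when shut, 8.5 N at half, 14 N fully open; let go, it springs shut.
- half_mark (a point): Where the shutter_tab point lies when the shutter is exactly half open: level with the long middle one of three ridges across the housing's top (the short ones mark shut and fully open, 30 mm either side).
- amber_bottle: Bystander: amber glass bottle, 52 mm across, 120 mm tall; origin at the centre of its underside.
- beaker: Bystander: glass beaker, 68 mm across, 85 mm tall; origin at the centre of its underside.
- vial: Bystander: small amber vial, 26 mm across, 48 mm tall; origin at the centre of its underside.
- jar: Bystander: white jar, 48 mm across, 55 mm tall; origin at the centre of its underside.
- screwdriver: Bystander: screwdriver lying on the table, about 200 mm long and under 35 mm high; origin at the middle of its length, underneath.
- lens_cap: Bystander: black disc, 32 mm across, 11 mm thick, lying on the bench's baseboard at its far (+x) side; origin at the centre of its underside.
Things that resemble listed ones, but are neither listed nor needed, are in the scene too. What is shaped like the part that bears clip_pivot but brown or green is not meant.

How it is judged:
By the outcome, as a careful person would: the job done as asked, in the order asked, and still so for the second after the job is handed in, while the arm keeps its last pose, push and grip.
It also fails if it takes over 48 s, if anything falls off the work surface, if the arm or the gripper's body presses on something with over 40 N, if the wrist force passes 120 N, or if a joint passes its speed limit or range.

## Working session

There is one attempt and no reset: what is moved stays moved. The work goes in short steps, Python scripts to look and compute and a tool call to move; the robot and the scene stay as the last step left them, time stands still between calls to the robot, and variables do not carry over. Pictures are saved under pics/ and viewed, at most 10 in all, crops included, and the job is handed in when it is done.

Besides the shell and the picture viewer there is one more tool, called after "Call:" by a JSON object that holds its "op" and its "data". servo_tool: Moves the arm, as the interface text tells. Its arguments: {"type":"object","properties":{"commands":{"type":"array"},"force":{"type":"number"}},"required":["commands"]}

```bash
mkdir -p pics; ls; python3 - <<'E'
from station import manip
import cv2,json,numpy as np
for n in("scene","top"):
    p=manip.snapshot(n); cv2.imwrite(f"pics/{n}0.png",cv2.resize(p["img"][:,:,::-1],(800,600)))
    print(n,p["mtx"].tolist(),np.round(p["world_to_cam"],4).tolist(),[k for k in p])
    for q in("bench","clip_pivot","clip_tails","shutter_tab","shutter","amber_bottle","beaker","vial","jar","screwdriver","lens_cap"):
        print(q,[(round(d["conf"],2),np.round(d["box"]).tolist()) for d in manip.look_for(p,q)])
print(manip.sense(), manip.pinch_z)
E
```

```text
pics
scene [[543.374193548807, 0.0, 275.92760323377354], [0.0, 543.374193548807, 203.63344510310324], [0.0, 0.0, 1.0]] [[0.8808, 0.4734, -0.008, -0.4932], [-0.3349, 0.635, 0.6962, 0.1236], [0.3346, -0.6105, 0.7178, -1.6147], [0.0, 0.0, 0.0, 1.0]] ['img', 'mtx', 'world_to_cam', 'shot']
bench [(0.66, [228.0, 132.0, 110.0, 115.0]), (0.37, [100.0, 369.0, 96.0, 16.0])]
clip_pivot [(0.73, [203.0, 245.0, 25.0, 34.0]), (0.71, [173.0, 274.0, 20.0, 36.0]), (0.7, [124.0, 280.0, 24.0, 33.0]), (0.62, [207.0, 292.0, 20.0, 34.0]), (0.6, [153.0, 257.0, 23.0, 28.0]), (0.55, [286.0, 299.0, 25.0, 34.0])]
clip_tails [(0.81, [173.0, 278.0, 21.0, 34.0]), (0.75, [202.0, 296.0, 24.0, 28.0]), (0.75, [123.0, 280.0, 27.0, 32.0]), (0.69, [205.0, 244.0, 18.0, 36.0]), (0.55, [155.0, 257.0, 22.0, 26.0])]
shutter_tab [(0.64, [285.0, 294.0, 26.0, 41.0]), (0.63, [271.0, 134.0, 23.0, 43.0]), (0.22, [171.0, 278.0, 24.0, 33.0])]
shutter [(0.63, [273.0, 135.0, 24.0, 39.0])]
amber_bottle [(0.82, [288.0, 296.0, 23.0, 40.0]), (0.53, [172.0, 275.0, 24.0, 32.0])]
beaker [(0.92, [329.0, 108.0, 23.0, 34.0])]
vial [(0.47, [173.0
[... 1350 characters left out ...]
 'q': array([-1.46349206e+00,  5.27503790e-01,  1.43270776e+00,  1.40507082e-05,
        1.18140732e+00, -1.78521911e-01]), 'qd': array([ 2.97421420e-05,  5.54859430e-04,  1.56454543e-03, -5.70436065e-04,
       -3.26421286e-04,  6.95035704e-04]), 'tau': array([ 4.05179644e-04, -4.42332280e+01, -1.78418398e+01, -3.06213324e-04,
        9.09830705e-04,  1.56720951e-06]), 'tcp_pos': array([ 0.17623468, -0.59960886,  0.23130559]), 'tool_rot': array([ 9.89805673e-01,  1.42424467e-01,  6.96183398e-06, -1.28650174e-05]), 'force': array([-0.02648386,  0.63536642, -0.0694547 ]), 'ft_torque': array([-0.00160256,  0.03820807,  0.04227812]), 'gripper_force': 0.0, 'finger_gap': 0.998950886923995} 0.0187
```

```bash
python3 - <<'E'
import cv2
a=cv2.imread("pics/scene0.png");
E
python3 - <<'E'
from station import manip
import cv2,pickle
s=manip.snapshot("scene");t=manip.snapshot("top")
pickle.dump((s,t),open("p0.pkl","wb"))
c=s["img"][95:345,95:355,::-1];cv2.imwrite("pics/s1.png",cv2.resize(c,None,fx=2.4,fy=2.4,interpolation=3))
c=t["img"][145:285,115:445,::-1];cv2.imwrite("pics/t1.png",cv2.resize(c,None,fx=2.4,fy=2.4,interpolation=3))
E
```

```text
(no output)
```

View pics/s1.png

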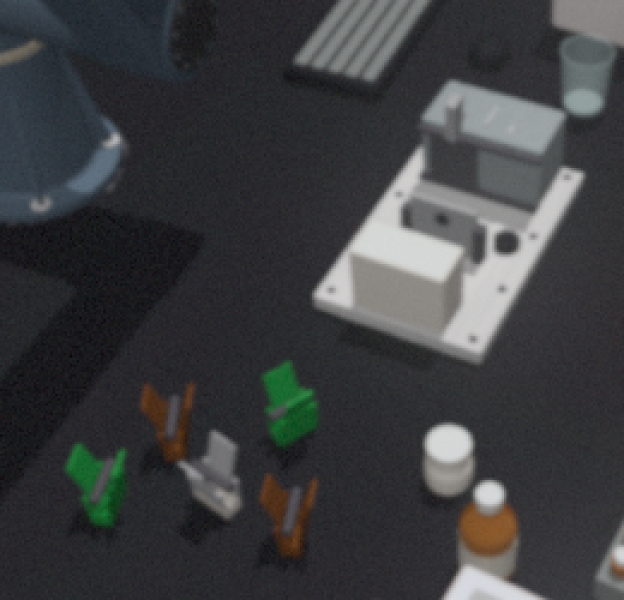

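View pics/t1.png

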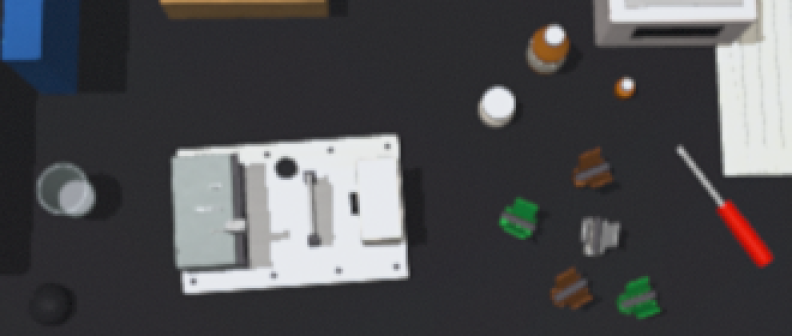

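The scene picture shows clip look-alikes (full-image pixels): brown at (165,270), (216,308); green at (135,297), (216,263); steel/white at (184,293). In the top picture the steel one is at (365,243), with brown at (361,215), (353,265) and green at (331,235), (381,269). I choose the steel one. The bench lies at top (235,235).

```bash
cat > fit.py <<'E'
import numpy as np,cv2
from scipy.optimize import minimize
def box(x0,x1,y0,y1,z0,z1): return np.array([[x,y,z] for x in(x0,x1) for y in(y0,y1) for z in(z0,z1)])/1e3
def tail(s): return np.array([[x,s*y,z] for x in(-15,15) for y,z in((4,44),(8,44),(23,76),(20,76))])/1e3
CLIP=[box(-22,22,-12,12,0,14),box(-22,22,-9,9,14,41),box(-22,22,-5,5,36,46),tail(1),tail(-1)]
BENCH=[box(-100,100,-155,155,0,20),box(-75,75,70,150,20,110),box(-55,55,-150,-95,20,105),box(-40,40,-33,-27,20,90)]
def proj(p,P):
    c=np.c_[P,np.ones(len(P))]@np.array(p["world_to_cam"]).T
    K=p["mtx"];return np.c_[K[0,0]*c[:,0]/-c[:,2]+K[0,2],K[1,1]*-c[:,1]/-c[:,2]+K[1,2]]
def pose(v,P):
    c,s=np.cos(v[2]),np.sin(v[2]);return P@np.array([[c,s,0],[-s,c,0],[0,0,1]])+[v[0],v[1],0]
def unproj(p,uv,z):
    K=np.array(p["mtx"]);W=np.array(p["world_to_cam"]);R=W[:3,:3]
    d=R.T@np.array([(uv[0]-K[0,2])/K[0,0],-(uv[1]-K[1,2])/K[1,1],-1]);o=-R.T@W[:3,3]
    return o+d*(z-o[2])/d[2]
S=8
def render(p,v,parts,roi):
    x0,y0,w,h=roi;m=np.zeros((h*S,w*S),np.uint8)
    for q in parts:
        u=(proj(p,pose(v,q))+.5-[x0,y0])*S
        cv2.fillConvexPoly(m,np.round(cv2.convexHull(u.astype(np.float32))).astype(np.int32),1)
    return cv2.resize(m.astype(np.float32),(w,h),interpolation=cv2.INTER_AREA)
def fit(views,parts,v0,step):
    def cost(v): return sum(np.abs(render(p,v,parts,r)-m[r[1]:r[1]+r[3],r[0]:r[0]+r[2]]).sum() for p,m,r in views)
    best=None
    for yaw in step:
        v=np.array([*v0,yaw]);sx=np.vstack([v,v+[.01,0,0],v+[0,.01,0],v+[0,0,.15]])
        o=minimize(cost,v,method="Nelder-Mead",options=dict(initial_simplex=sx,xatol=1e-4,fatol=.05,maxiter=200))
        if best is None or o.fun<best.fun:best=o
    return best
E
python3 - <<'E'
from station import manip
from fit import *
import pickle
sc=manip.snapshot("scene");tp=manip.snapshot("top")
out=[]
def mask(p,q,c):
    L=manip.silhouettes(p,q)
    L=[d for d in L if abs(d["box"][0]+d["box"][2]/2-c[0])<12 and abs(d["box"][1]+d["box"][3]/2-c[1])<14]
    d=L[0];b=np.round(d["box"]).astype(int);print(q,d["conf"],b,d["pixels"].sum())
    return d["pixels"].astype(np.float32),(b[0]-12,b[1]-12,b[2]+24,b[3]+24)
def go(q,parts,cs,ct,z,step):
    V=[]
    for p,c in((sc,cs),(tp,ct)):
        m,r=mask(p,q,c);V.append((p,m,r))
    v0=unproj(tp,ct,z)[:2]
    for vs in(V,V[:1],V[1:]):
        o=fit(vs,parts,v0,step);print(q,np.round(o.x,4),o.fun)
        if vs is V:res=o.x
    return res
b=go("bench",BENCH,(282,190),(235,234),.04,[0.06])
try:
    c=go("clip_pivot",CLIP,(184,293),(365,243),.04,np.arange(-1.5,1.5,.5))
except Exception as e: print(repr(e)); c=[0,0,0]
pickle.dump((b,c,sc,tp),open("p1.pkl","wb"))
E
```

```text
bench 0.84 [229 131 106 114] 7378
bench 0.69 [186 205  98  61] 5639
bench [0.5228 0.117  0.0551] 564.859375
bench [0.5222 0.1142 0.0617] 303.296875
bench [0.523  0.1195 0.0486] 140.953125
clip_pivot 0.75 [172 276  22  34] 475
clip_pivot 0.61 [358 236  15  17] 172
clip_pivot [ 0.4825 -0.3021 -0.1734] 98.8125
clip_pivot [ 0.4827 -0.3034 -0.1718] 67.0625
clip_pivot [ 0.4825 -0.2999 -0.0965] 21.3125
```

Overlay check on a close crop (clip and bench, both views).

```bash
python3 - <<'E'
from fit import *
import pickle
b,c,sc,tp=pickle.load(open("p1.pkl","rb"))
def ov(p,v,parts,x,y,w,h,f):
    im=cv2.resize(p["img"][y:y+h,x:x+w,::-1],None,fx=f,fy=f,interpolation=cv2.INTER_CUBIC)
    for q in parts:
        u=(proj(p,pose(v,q))+.5-[x,y])*f
        cv2.polylines(im,[np.round(cv2.convexHull(u.astype(np.float32))).astype(np.int32)],True,(0,0,255),1)
    return im
TAB=box(-36,-24,52,76,105,155)
B=BENCH+[TAB]
a=ov(sc,b,B,220,125,133,100,3);d=ov(tp,b,B,170,190,133,100,3)
e=ov(sc,c,CLIP,160,268,50,50,6);g=ov(tp,c,CLIP,340,220,50,50,6)
im=np.zeros((600,800,3),np.uint8);im[:300,:399]=a;im[:300,400:799]=d;im[300:,:300]=e;im[300:,400:700]=g
cv2.imwrite("pics/ov.png",im)
E
```

```text
(no output)
```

View pics/ov.png

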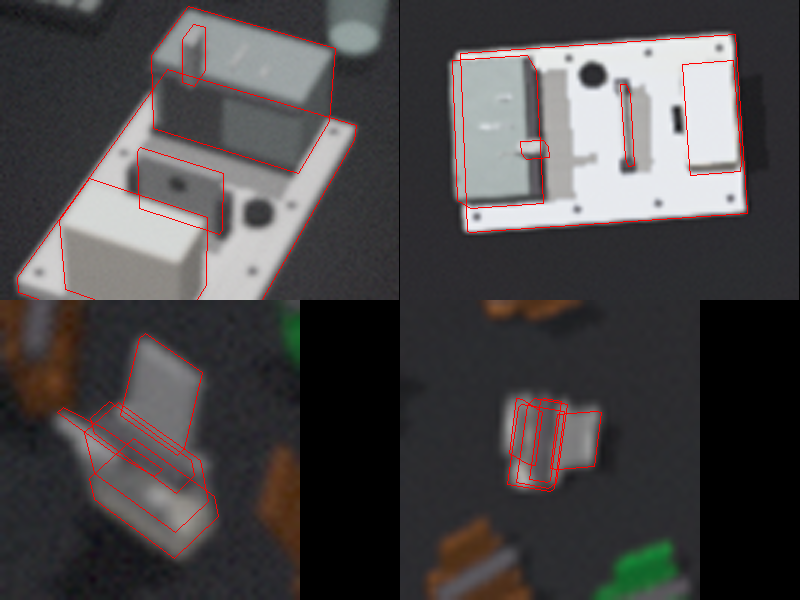

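The overlay shows the fitted outlines lying on the steel clip with white pads at scene (184,293) and top (365,243). The bench and shutter-tab outlines agree to 1–2 px. Moving above the clip.

Call:
{"op": "servo_tool", "data": {"commands": [0,0,0.015,0,0,0.0174,1,0,0,0.015,0,0,0.0174,1,0,0,0.015,0,0,0.0174,1,0,0,0.015,0,0,0.0174,1,0.047,-0.062,0,0,0,0,1,0.047,-0.062,0,0,0,0,1,0.047,-0.062,0,0,0,0,1,0.047,-0.062,0,0,0,0,1,0.047,-0.062,0,0,0,0,1,0.047,-0.062,0,0,0,0,1,0.047,-0.062,0,0,0,0,1,0.047,-0.062,0,0,0,0,1], "force": 60}}

```text
t: 2.6
tcp_pos: [0.4007, -0.3815, 0.2015]
tool_rot: [0.997, -0.076, 0.0, 0.0]
force: [1.1, 0.2, 0.1]
finger_gap: 1.002
gripper_force: 0.0
```

```bash
cat > go.py <<'E'
import sys,numpy as np
from scipy.spatial.transform import Rotation as R
from station import manip
def to(x,y,z,psi):
    s=manip.sense();r=R.from_quat(s["tool_rot"])
    t=R.from_euler("z",psi)*R.from_euler("x",np.pi)
    d=r.inv().apply(np.array([x,y,z])-s["tcp_pos"])/.5;w=(r.inv()*t).as_rotvec()/(2*np.pi)
    print("t",round(s["t"],2),"tcp",np.round(s["tcp_pos"],4),"F",np.round(s["force"],1),"gap",round(s["finger_gap"],3),"gf",round(s["gripper_force"],1),"qd",np.abs(s["qd"]).max().round(2))
    print("shift share",np.round(d,4),"turn share",np.round(w,4),"TCP in tool-aligned target after turn:",np.round(t.inv().apply(np.array([x,y,z])-s["tcp_pos"])/.5,4))
if __name__=="__main__":to(*map(float,sys.argv[1:5]))
E
python3 go.py .4825 -.302 .051 -.15
```

```text
t 2.6 tcp [ 0.4007 -0.3815  0.2015] F [1.1 0.2 0.1] gap 1.002 gf 0.0 qd 0.85
shift share [ 0.1376 -0.182   0.301 ] turn share [ 0.     -0.0001 -0.0003] TCP in tool-aligned target after turn: [ 0.1381 -0.1816  0.301 ]
```

Call:
{"op": "servo_tool", "data": {"commands": [0.046,-0.061,0,0,0,0,1,0.046,-0.061,0,0,0,0,1,0.046,-0.061,0,0,0,0,1,0,0,0,0,0,0,1,0,0,0.06,0,0,0,1,0,0,0.06,0,0,0,1,0,0,0.06,0,0,0,1,0,0,0.06,0,0,0,1,0,0,0.03,0,0,0,1,0,0,0.03,0,0,0,1,0,0,0,0,0,0,1,0,0,0,0,0,0,1]}}

```text
t: 3.6
tcp_pos: [0.481, -0.3028, 0.0507]
tool_rot: [0.997, -0.076, -0.001, -0.001]
force: [0.7, -1.0, 0.6]
finger_gap: 1.002
gripper_force: 0.0
```

```bash
python3 go.py .4825 -.302 .051 -.15
```

```text
t 3.6 tcp [ 0.481  -0.3028  0.0507] F [ 0.7 -1.   0.6] gap 1.002 gf 0.0 qd 0.03
shift share [ 0.0026 -0.0021 -0.0005] turn share [-0.0001  0.0002 -0.0003] TCP in tool-aligned target after turn: [ 0.0026 -0.0021 -0.0005]
```

Call:
{"op": "servo_tool", "data": {"commands": [0.002,-0.002,0,0,0,0,-1,0,0,0,0,0,0,-1,0,0,0,0,0,0,-1,0,0,0,0,0,0,-1,0,0,0,0,0,0,-1,0,0,0,0,0,0,-1,0,0,0,0,0,0,-1,0,0,0,0,0,0,-1,0,0,0,0,0,0,-1,0,0,0,0,0,0,-1], "force": 50}}

```text
t: 4.43
tcp_pos: [0.4856, -0.3059, 0.0555]
tool_rot: [0.997, -0.075, 0.004, 0.004]
force: [-0.7, -3.4, 15.4]
finger_gap: 0.219
gripper_force: 55.4
```

```bash
python3 go.py .5245 .087 .2 .055; python3 - <<'E'
from station import manip
import cv2,numpy as np
a=manip.snapshot("scene")["img"][250:340,130:250,::-1];b=manip.snapshot("top")["img"][190:280,310:430,::-1]
cv2.imwrite("pics/g1.png",cv2.resize(np.hstack([a,b]),None,fx=3.3,fy=3.3,interpolation=2))
E
```

```text
t 4.43 tcp [ 0.4856 -0.3059  0.0555] F [-0.7 -3.4 15.4] gap 0.219 gf 55.4 qd 0.0
shift share [-0.0387 -0.7863 -0.2953] turn share [ 0.0014 -0.0013 -0.0328] TCP in tool-aligned target after turn: [ 0.1208 -0.7803 -0.2889]
```

View pics/g1.png

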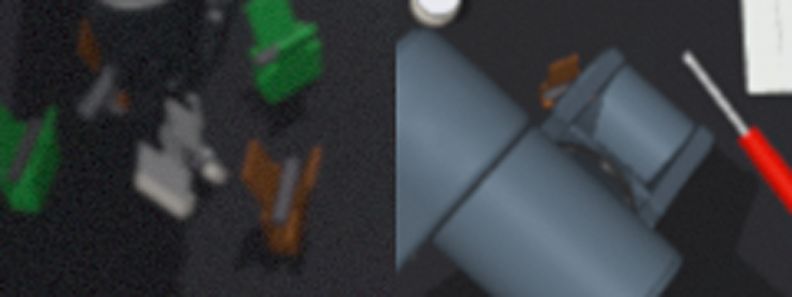

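The crop shows the steel clip squeezed with its white jaws gaping at crop-left (180,170). Its neighbours are untouched. Lifting and turning.

Call:
{"op": "servo_tool", "data": {"commands": [0,0,-0.03,0,0,0,-1,0,0,-0.06,0,0,0,-1,0,0,-0.07,0,0,0,-1,0,0,-0.07,0,0,0,-1,0,0,-0.06,0,0,0,-1,0,0,-0.02,0,0,-0.0164,-1,0,0,0,0,0,-0.0164,-1,0,0,0,0,0,0,-1,0,0,0,0,0,0,-1]}}

```text
t: 5.28
tcp_pos: [0.4824, -0.3017, 0.2067]
tool_rot: [1.0, 0.026, 0.0, 0.0]
force: [0.6, -1.2, -1.6]
finger_gap: 0.215
gripper_force: 53.9
```

```bash
python3 go.py .5245 .087 .2 .055
```

```text
t 5.28 tcp [ 0.4824 -0.3017  0.2067] F [ 0.6 -1.2 -1.6] gap 0.215 gf 53.9 qd 0.02
shift share [ 0.1246 -0.7719  0.0133] turn share [ 0.     -0.     -0.0005] TCP in tool-aligned target after turn: [ 0.1269 -0.7715  0.0134]
```

Call:
{"op": "servo_tool", "data": {"commands": [0.006,-0.04,0,0,0,0,-1,0.012,-0.073,0,0,0,0,-1,0.012,-0.073,0,0,0,0,-1,0.012,-0.073,0,0,0,0,-1,0.012,-0.073,0,0,0,0,-1,0.012,-0.073,0,0,0,0,-1,0.012,-0.073,0,0,0,0,-1,0.012,-0.073,0,0,0,0,-1,0.012,-0.073,0,0,0,0,-1,0.012,-0.073,0,0,0,0,-1,0.012,-0.073,0,0,0,0,-1,0,0,0,0,0,0,-1]}}

```text
t: 6.28
tcp_pos: [0.5238, 0.0919, 0.2056]
tool_rot: [1.0, 0.029, -0.001, -0.002]
force: [0.2, -0.3, -1.2]
finger_gap: 0.216
gripper_force: 53.8
```

```bash
python3 go.py .5245 .087 .115 .055; python3 - <<'E'
from station import manip
from fit import *
import cv2,numpy as np,pickle
b=pickle.load(open("p1.pkl","rb"))[0]
s=manip.sense()
S=manip.snapshot("scene");T=manip.snapshot("top")
pickle.dump((S,T,s),open("p2.pkl","wb"))
x,y=215,90
a=cv2.resize(S["img"][y:y+120,x:x+140,::-1],None,fx=5,fy=5,interpolation=2)
def pl(P,col):
    cv2.polylines(a,[np.round((proj(S,P)+.5-[x,y])*5).astype(int)],False,col,1)
pl(pose(b,np.array([[-.04,-.03,.09],[.04,-.03,.09]])),(0,0,255))
pl(np.array([s["tcp_pos"],s["tcp_pos"]-[0,0,.055]]),(0,255,0))
cv2.imwrite("pics/h1.png",a)
E
```

```text
t 6.28 tcp [0.5238 0.0919 0.2056] F [ 0.2 -0.3 -1.2] gap 0.216 gf 53.8 qd 0.09
shift share [0.001  0.0105 0.1812] turn share [-0.0005  0.0002  0.0005] TCP in tool-aligned target after turn: [0.0008 0.0099 0.1812]
```

View pics/h1.png

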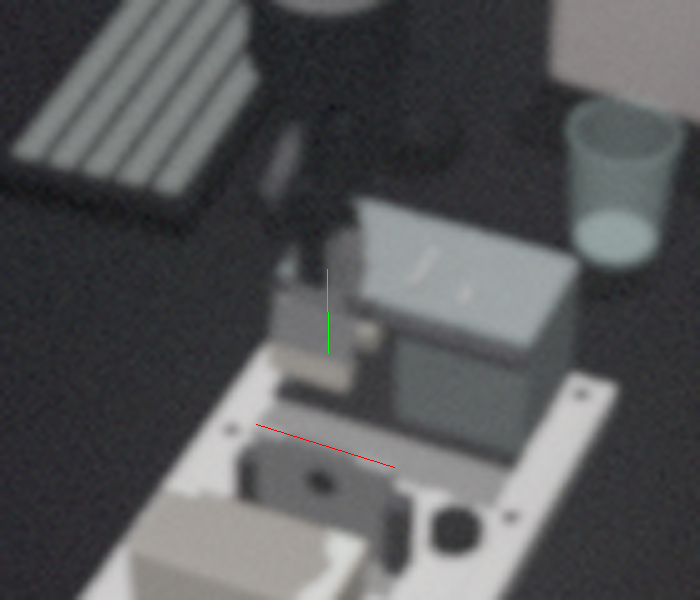

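The picture shows the steel clip held above the plate, jaws gaping, pads near crop (312,385) and (370,335). The plate edge is near the red line, and the clip is centred over it in x. Descending.

Call:
{"op": "servo_tool", "data": {"commands": [0.001,0.013,0,0,0,0,-1,0,0,0,0,0,0,-1,0,0,0.03,0,0,0,-1,0,0,0.03,0,0,0,-1,0,0,0.03,0,0,0,-1,0,0,0.03,0,0,0,-1,0,0,0.025,0,0,0,-1,0,0,0.02,0,0,0,-1,0,0,0,0,0,0,-1,0,0,0,0,0,0,-1]}}

```text
t: 7.22
tcp_pos: [0.5245, 0.0796, 0.1226]
tool_rot: [1.0, 0.024, -0.001, -0.002]
force: [-0.7, 6.8, -5.0]
finger_gap: 0.219
gripper_force: 52.9
```

```bash
python3 go.py .5245 .0855 .115 .055; python3 - <<'E'
from station import manip
import cv2
S=manip.snapshot("scene")
x,y=225,120
cv2.imwrite("pics/h2.png",cv2.resize(S["img"][y:y+90,x:x+110,::-1],None,fx=6.5,fy=6.5,interpolation=2))
E
```

```text
t 7.22 tcp [0.5245 0.0796 0.1226] F [-0.7  6.8 -5. ] gap 0.219 gf 52.9 qd 0.01
shift share [ 0.0006 -0.0118  0.0152] turn share [-0.0007  0.0004 -0.001 ] TCP in tool-aligned target after turn: [ 0.0006 -0.0118  0.0151]
```

View pics/h2.png

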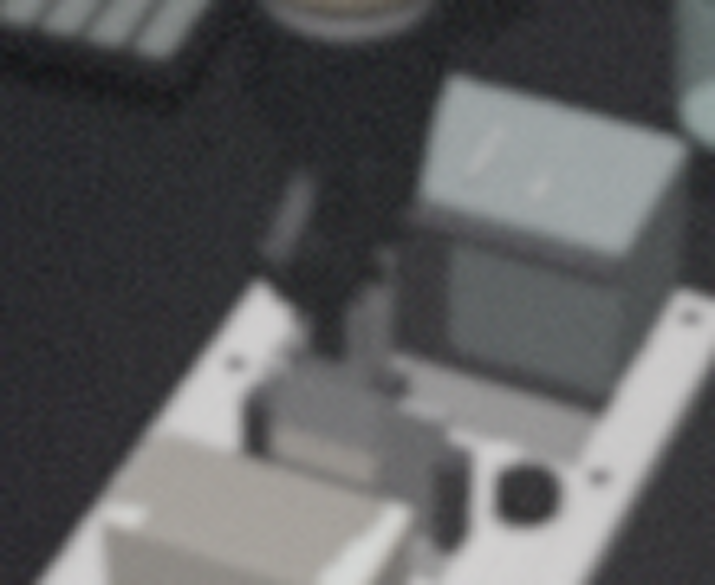

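The clip's front jaw is in front of the plate (pad at crop (325,455)), but a 7 N side force shows the tool about 6 mm too far to -y. I had corrected for an overshoot. Correcting now.

Call:
{"op": "servo_tool", "data": {"commands": [0,-0.009,0,0,0,0,-1,0,-0.008,0,0,0,0,-1,0,0,0,0,0,0,-1,0,0,0,0,0,0,-1,0,0,0,0,0,0,-1]}}

```text
t: 7.68
tcp_pos: [0.5252, 0.0874, 0.124]
tool_rot: [1.0, 0.027, 0.0, 0.0]
force: [-0.1, -1.2, -0.4]
finger_gap: 0.22
gripper_force: 53.3
```

```bash
python3 go.py .5245 .0855 .115 .055
```

```text
t 7.68 tcp [0.5252 0.0874 0.124 ] F [-0.1 -1.2 -0.4] gap 0.22 gf 53.3 qd 0.0
shift share [-0.0017  0.0036  0.0181] turn share [ 0.0001 -0.0001 -0.0002] TCP in tool-aligned target after turn: [-0.0017  0.0036  0.0181]
```

Call:
{"op": "servo_tool", "data": {"commands": [0,0,0.006,0,0,0,-1,0,0,0.006,0,0,0,-1,0,0,0.004,0,0,0,-1,0,0,0,0,0,0,-1,0,0,0,0,0,0,-1]}}

```text
t: 8.1
tcp_pos: [0.5248, 0.0879, 0.1155]
tool_rot: [1.0, 0.027, -0.0, -0.0]
force: [-0.1, 0.6, -2.3]
finger_gap: 0.218
gripper_force: 53.3
```

```bash
python3 go.py .5245 .0875 .115 .055
```

```text
t 8.1 tcp [0.5248 0.0879 0.1155] F [-0.1  0.6 -2.3] gap 0.218 gf 53.3 qd 0.0
shift share [-0.0006  0.0009  0.001 ] turn share [-0.      0.0001 -0.0001] TCP in tool-aligned target after turn: [-0.0006  0.0009  0.001 ]
```

Call:
{"op": "servo_tool", "data": {"commands": [0,0,0.004,0,0,0,-1,0,0,0.002,0,0,0,-1,0,0,0,0,0,0,-1,0,0,0,0,0,0,-1]}}

```text
t: 8.43
tcp_pos: [0.5251, 0.088, 0.113]
tool_rot: [1.0, 0.027, 0.0, 0.0]
force: [-0.8, -0.2, 1.2]
finger_gap: 0.221
gripper_force: 53.5
```

Call:
{"op": "servo_tool", "data": {"commands": [0,0,0,0,0,0,1,0,0,0,0,0,0,1,0,0,0,0,0,0,1,0,0,0,0,0,0,1,0,0,0,0,0,0,1,0,0,0,0,0,0,1,0,0,0,0,0,0,1,0,0,0,0,0,0,1]}}

```text
t: 9.1
tcp_pos: [0.525, 0.0879, 0.1128]
tool_rot: [1.0, 0.027, 0.0, -0.0]
force: [0.2, 0.6, -0.4]
finger_gap: 0.996
gripper_force: 0.0
```

Call:
{"op": "servo_tool", "data": {"commands": [0,0,-0.02,0,0,0,1,0,0,-0.04,0,0,0,1,0,0,-0.06,0,0,0,1,0,0,-0.08,0,0,0,1,0,0,-0.08,0,0,0,1,0,0,-0.02,0,0,0,1,0,0,0,0,0,0,1,0,0,0,0,0,0,1]}}

```text
t: 9.77
tcp_pos: [0.5247, 0.088, 0.2634]
tool_rot: [1.0, 0.027, 0.001, 0.0]
force: [-0.5, 0.1, -1.1]
finger_gap: 0.997
gripper_force: 0.0
```

```bash
python3 go.py .4965 .179 .3 1.62; python3 - <<'E'
from station import manip
from fit import *
import pickle
b=pickle.load(open("p1.pkl","rb"))[0]
S=manip.snapshot("scene");T=manip.snapshot("top");pickle.dump((S,T),open("p3.pkl","wb"))
for p in(S,T):
  for q in("clip_pivot","shutter_tab"):
    print(q,[(round(d["conf"],2),np.round(d["box"],1).tolist()) for d in manip.look_for(p,q)])
x,y=225,120
a=cv2.resize(S["img"][y:y+90,x:x+110,::-1],None,fx=6.5,fy=6.5,interpolation=2)
for q in [box(-22,22,-44,-16,57,70),box(-6,6,-4,4,94,95)]+[box(-36,-24,52,76,105,155)]:
    u=(proj(S,pose(b,q))+.5-[x,y])*6.5
    cv2.polylines(a,[np.round(cv2.convexHull(u.astype(np.float32))).astype(int)],True,(0,0,255),1)
cv2.imwrite("pics/h3.png",a)
E
```

```text
t 9.77 tcp [0.5247 0.088  0.2634] F [-0.5  0.1 -1.1] gap 0.997 gf 0.0 qd 0.04
shift share [-0.0464 -0.1848 -0.0732] turn share [ 2.000e-04 -1.000e-04 -2.491e-01] TCP in tool-aligned target after turn: [ 0.1846 -0.0475 -0.0731]
clip_pivot [(0.93, [204.8, 244.1, 22.3, 34.8]), (0.75, [124.0, 280.8, 24.4, 35.0]), (0.73, [204.2, 289.0, 24.7, 39.2]), (0.66, [153.7, 259.3, 20.7, 26.8]), (0.27, [276.9, 157.1, 11.1, 19.1])]
shutter_tab [(0.55, [276.0, 137.2, 18.5, 38.4])]
clip_pivot [(0.68, [343.7, 256.1, 15.7, 17.9]), (0.62, [356.5, 206.2, 10.9, 17.9]), (0.54, [370.5, 260.9, 18.9, 17.3]), (0.47, [321.7, 227.7, 17.8, 14.0])]
shutter_tab []
```

View pics/h3.png

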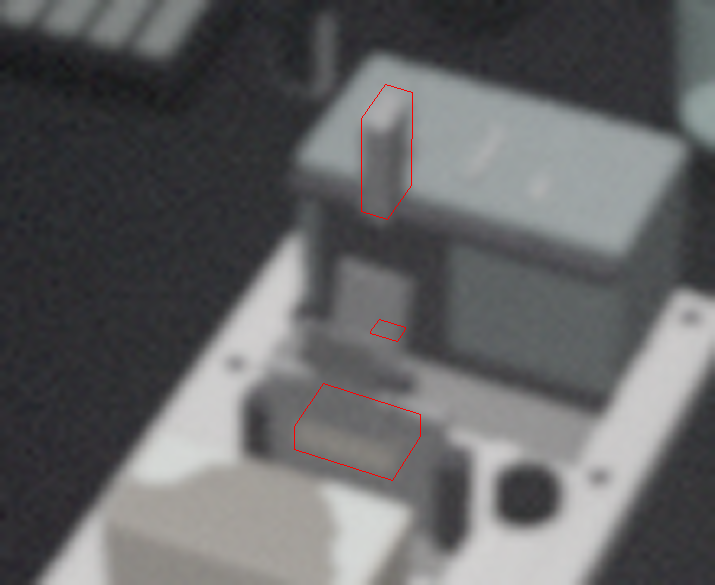

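The clip sits upright on the plate near its middle (pad at crop (345,445), tails at (375,295)). The shutter tab fits the outline at crop (385,160). Turning the tool 90° for the shutter.

Call:
{"op": "servo_tool", "data": {"commands": [0,0,0,0,0,-0.019,1,0,0,0,0,0,-0.019,1,0,0,0,0,0,-0.019,1,0,0,0,0,0,-0.019,1,0,0,0,0,0,-0.019,1,0,0,0,0,0,-0.019,1,0,0,0,0,0,-0.019,1,0,0,0,0,0,-0.019,1,0,0,0,0,0,-0.019,1,0,0,0,0,0,-0.019,1,0,0,0,0,0,-0.019,1,0,0,0,0,0,-0.019,1]}}

```text
t: 11.07
tcp_pos: [0.5246, 0.0879, 0.2618]
tool_rot: [0.734, 0.679, -0.001, -0.001]
force: [0.8, -0.5, -0.1]
finger_gap: 1.0
gripper_force: 0.0
```

Call:
{"op": "servo_tool", "data": {"commands": [0,0,0,0,0,-0.019,1,0,0,0,0,0,-0.002,1,0,0,0,0,0,0,1,0,0,0,0,0,0,1]}}

```text
t: 11.4
tcp_pos: [0.5248, 0.0879, 0.2623]
tool_rot: [0.691, 0.723, -0.0, -0.0]
force: [-0.0, -0.7, 0.5]
finger_gap: 1.0
gripper_force: 0.0
```

```bash
python3 go.py .489 .179 .165 1.626;python3 go.py .489 .179 .123 1.626
```

```text
t 11.4 tcp [0.5248 0.0879 0.2623] F [-0.  -0.7  0.5] gap 1.0 gf 0.0 qd 0.01
shift share [ 0.1852 -0.0629  0.1947] turn share [-0.0002 -0.     -0.0015] TCP in tool-aligned target after turn: [ 0.1858 -0.0614  0.1946]
t 11.4 tcp [0.5248 0.0879 0.2623] F [-0.  -0.7  0.5] gap 1.0 gf 0.0 qd 0.01
shift share [ 0.1852 -0.0628  0.2787] turn share [-0.0002 -0.     -0.0015] TCP in tool-aligned target after turn: [ 0.1858 -0.0614  0.2786]
```

Call:
{"op": "servo_tool", "data": {"commands": [0.046,-0.0155,0,0,0,-0.0015,1,0.046,-0.0155,0,0,0,0,1,0.047,-0.0155,0,0,0,0,1,0.046,-0.015,0,0,0,0,1,0,0,0,0,0,0,1,0,0,0.06,0,0,0,1,0,0,0.07,0,0,0,1,0,0,0.06,0,0,0,1,0,0,0.05,0,0,0,1,0,0,0.036,0,0,0,1,0,0,0,0,0,0,1,0,0,0,0,0,0,1]}}

```text
t: 12.4
tcp_pos: [0.4889, 0.1782, 0.1241]
tool_rot: [0.687, 0.727, -0.001, -0.001]
force: [-0.0, 0.8, 0.5]
finger_gap: 0.997
gripper_force: 0.0
```

```bash
python3 go.py .489 .179 .123 1.626; python3 - <<'E'
from station import manip
from fit import *
import pickle
b=pickle.load(open("p1.pkl","rb"))[0]
S=manip.snapshot("scene")
x,y=235,115
cv2.imwrite("pics/h4.png",cv2.resize(S["img"][y:y+80,x:x+100,::-1],None,fx=7,fy=7,interpolation=2))
E
```

```text
t 12.4 tcp [0.4889 0.1782 0.1241] F [-0.   0.8  0.5] gap 0.997 gf 0.0 qd 0.04
shift share [0.0016 0.0003 0.0022] turn share [-0.0004  0.      0.0002] TCP in tool-aligned target after turn: [0.0016 0.0003 0.0022]
```

View pics/h4.png

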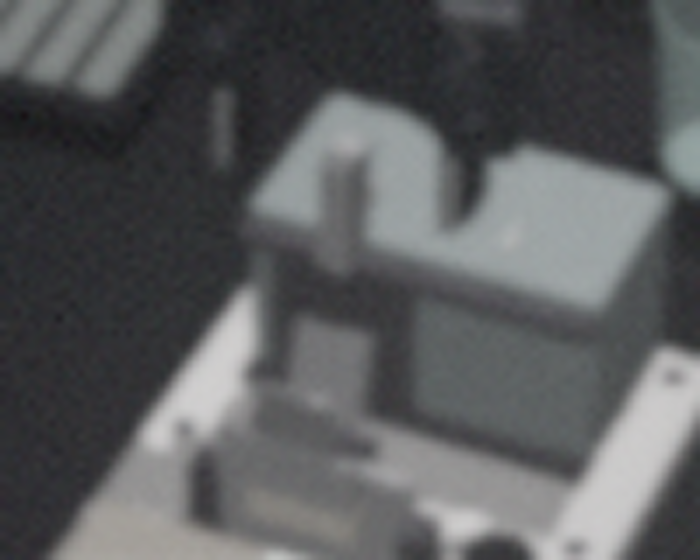

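The tab (crop (345,205)) stands between the open fingers (crop (220,125) and (460,190)). Closing.

Call:
{"op": "servo_tool", "data": {"commands": [0,0,0,0,0,0,-1,0,0,0,0,0,0,-1,0,0,0,0,0,0,-1,0,0,0,0,0,0,-1,0,0,0,0,0,0,-1,0,0,0,0,0,0,-1,0,0,0,0,0,0,-1,0,0,0,0,0,0,-1,0,0,0,0,0,0,-1], "force": 80}}

```text
t: 13.2
tcp_pos: [0.4882, 0.1786, 0.1254]
tool_rot: [0.686, 0.727, -0.001, -0.001]
force: [-2.9, -0.1, 6.2]
finger_gap: 0.128
gripper_force: 78.0
```

```bash
python3 go.py .489 .179 .123 1.626
```

```text
t 13.2 tcp [0.4882 0.1786 0.1254] F [-2.9 -0.1  6.2] gap 0.128 gf 78.0 qd 0.0
shift share [0.0008 0.0017 0.0047] turn share [-0.0003  0.      0.0004] TCP in tool-aligned target after turn: [0.0008 0.0017 0.0047]
```

Call:
{"op": "servo_tool", "data": {"commands": [0,-0.002,-0.002,0,0,0,-1,0,0,0,0,0,0,-1,0,0,0,0,0,0,-1]}}

```text
t: 13.45
tcp_pos: [0.4879, 0.1785, 0.1254]
tool_rot: [0.686, 0.727, -0.0, -0.0]
force: [-0.1, -0.2, -4.1]
finger_gap: 0.123
gripper_force: 79.2
```

Call:
{"op": "servo_tool", "data": {"commands": [0,-0.002,0,0,0,0,-1,0,0,0,0,0,0,-1,0,0,0,0,0,0,-1]}}

```text
t: 13.7
tcp_pos: [0.4879, 0.1785, 0.1255]
tool_rot: [0.686, 0.727, 0.001, 0.0]
force: [3.6, 2.0, -8.9]
finger_gap: 0.123
gripper_force: 78.6
```

Call:
{"op": "servo_tool", "data": {"commands": [0,0.008,0,0,0,0,-1,0,0.004,0,0,0,0,-1,0,0,0,0,0,0,-1,0,0,0,0,0,0,-1]}}

```text
t: 14.03
tcp_pos: [0.4914, 0.1787, 0.1254]
tool_rot: [0.686, 0.727, -0.001, -0.001]
force: [-5.0, 1.2, -4.0]
finger_gap: 0.131
gripper_force: 79.2
```

Call:
{"op": "servo_tool", "data": {"commands": [0,0.01,0.001,0,0,0,-1,0,0.011,0,0,0,0,-1,0,0.011,0,0,0,0,-1,0,0.011,0,0,0,0,-1,0,0.011,0,0,0,0,-1,0,0,0,0,0,0,-1,0,0,0,0,0,0,-1,0,0,0,0,0,0,-1,0,0,0,0,0,0,-1]}}

```text
t: 14.78
tcp_pos: [0.5168, 0.1802, 0.1254]
tool_rot: [0.686, 0.727, -0.003, -0.002]
force: [-8.7, -0.4, 1.2]
finger_gap: 0.127
gripper_force: 80.2
```

```bash
python3 go.py .518 .1802 .1254 1.626
```

```text
t 14.78 tcp [0.5168 0.1802 0.1254] F [-8.7 -0.4  1.2] gap 0.127 gf 80.2 qd 0.0
shift share [-0.0002  0.0025 -0.    ] turn share [-0.0011  0.0001  0.0004] TCP in tool-aligned target after turn: [-0.0002  0.0025 -0.    ]
```

Call:
{"op": "servo_tool", "data": {"commands": [0,0.0025,0,0,0,0,-1,0,0,0,0,0,0,-1,0,0,0,0,0,0,-1,0,0,0,0,0,0,-1]}}

```text
t: 15.12
tcp_pos: [0.5179, 0.1803, 0.1254]
tool_rot: [0.686, 0.727, -0.003, -0.002]
force: [-8.2, -0.1, 2.8]
finger_gap: 0.128
gripper_force: 80.2
```

```bash
python3 go.py .518 .1802 .1254 1.626; python3 - <<'E'
from station import manip
from fit import *
import pickle
b=pickle.load(open("p1.pkl","rb"))[0]
S=manip.snapshot("scene");T=manip.snapshot("top")
x,y=250,120
a=cv2.resize(S["img"][y:y+75,x:x+75,::-1],None,fx=8,fy=8,interpolation=2)
cv2.imwrite("pics/h5.png",a)
E
```

```text
t 15.12 tcp [0.5179 0.1803 0.1254] F [-8.2 -0.1  2.8] gap 0.128 gf 80.2 qd 0.0
shift share [-0.0002  0.0003  0.    ] turn share [-0.0011  0.0001  0.0004] TCP in tool-aligned target after turn: [-0.0002  0.0003  0.    ]
```

View pics/h5.png

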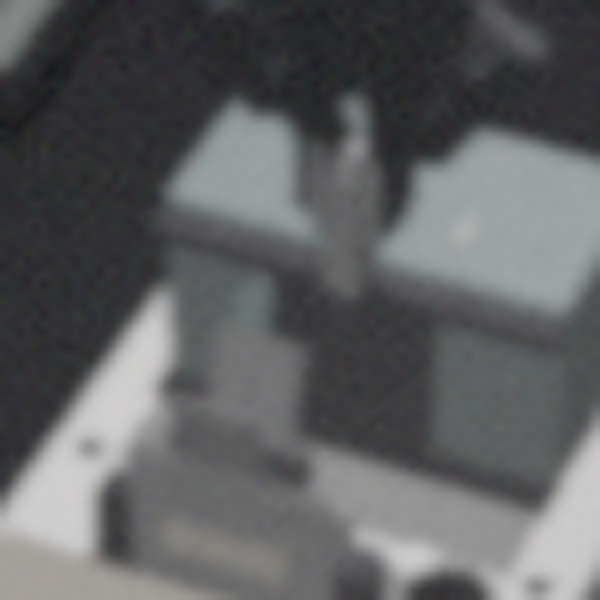

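The tab is held at crop (345,210). It has moved 30 mm from its stop and the spring force reads about 8.5 N, both of which mean half open. The clip still stands on the plate. Handing in.

```bash
python3 -c "
from station import manip
print(manip.sign_off())"
```

```text
the job is handed in; nothing more can be done
None
```

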